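# Load a light kit tray on the bench scale without tipping it

### The job

Load the light blue tray on the bench scale so that it never tips or slides off its place: the heavy transformer in the middle compartment first as ballast, then one of the two black can capacitors standing in each end compartment, everything set down softly, upright and let go. The test cradle leaves only the transformer's two end faces free and the tray's middle compartment only its two broad faces, so lift it out, stand it on the open bench, let go and take it again the other way round. Leave the solder spool, the amber jar and the small heatsink where they are.

Things in the scene. Friction and masses are not known exactly. Their poses are not given: they have to be found in the camera images.
- tray: loose light blue open tray, about 90 g, centred on the scale; origin at the centre of its underside, 45 mm above the bench. 126 mm wide (x), 230 mm long (y), 66 mm high, walls 3 mm, floor 4 mm. Full-height cross walls centred at y = -35.5 and +35.5 mm, 3 mm thick: middle compartment 120 x 68 mm, end compartments 120 x 75 mm (x by y) centred at y = -74.5 and +74.5 mm. All rims 111 mm above the bench
- tray_mid (a point): centre of the top face of the middle compartment's floor, in the tray's axes, 4 mm above the tray's underside and so 49 mm above the bench. z up. The transformer fits the middle with its y along the tray's y, either way round, 5 mm to spare at each end
- scale: fixed bench scale; origin on the bench under its platform's centre. Rigid steel platform 90 mm (x) by 70 mm (y), 45 mm high; grey base 110 mm wide (y), x -70 to +130 mm, 28 mm high. The tray overhangs by 80 mm at both ends: one capacitor in an end of the empty tray tips it, but not with the transformer in the middle; even then more than about 5 N pressed on an end tips it
- cradle: fixed test cradle, origin at the centre of its underside: black base 90 mm (x) by 54 mm (y) by 10 mm high with two aluminium cheeks, 6 mm thick, 50 mm long in y, centred at x = -30 and +30 mm (gap 54 mm), tops 72 mm above the bench. The transformer stands between them on the base
- transformer_center (a point): centre (half-way up) of the transformer: dark steel block with yellow winding tape, 46 mm along its x (between its broad faces), 58 mm along its y (between its end faces), 60 mm high, about 0.70 kg. z up. It starts in the cradle, underside 10 mm above the bench, broad faces 4 mm from the cheeks, end faces free and 4 mm beyond the cheeks' ends
- cap_a_center (a point): centre (half-way up) of a black can capacitor standing on the bench: upright cylinder of diameter 40 mm, height 70 mm, about 0.14 kg. z up
- cap_b_center (a point): centre (half-way up) of the second, identical black can capacitor (either may go in either end)
- spool_center (a point): centre of the solder spool, bystander: orange flanges of diameter 56 mm, 42 mm high, standing on the bench near the capacitors
- jar_center (a point): centre of a small amber jar, bystander: diameter 48 mm, 55 mm high, standing on the bench near the capacitors
- heatsink_center (a point): centre of a small bare aluminium heatsink, bystander: 36 x 30 mm, 24 mm high, standing on the bench beyond the cradle
Not all that is in view belongs to the job. Leave any turquoise look-alike of the part that bears transformer_center alone.

How it is judged:
On the way, in this order (a step that is already met when the one before it is completed fails the run):
1. the transformer stands upright on the bench, clear of the cradle, let go (height (world z) of transformer_center below 0.034 m and angle between transformer_center's own z axis and vertical below 0.1 rad and horizontal distance between transformer_center and cradle above 0.07 m and contact force between the fingers and transformer below 0.1 N and linear speed of transformer below 0.02 m/s), for 0.2 s.
2. the transformer stands in the tray's middle compartment, let go, while both capacitors are still out of the tray (y of transformer_center in the frame of tray_mid between -0.012 and 0.012 m and x of transformer_center in the frame of tray_mid between -0.038 and 0.038 m and z of transformer_center in the frame of tray_mid between 0.023 and 0.037 m and angle between transformer_center's own z axis and vertical below 0.15 rad and angle between the y axis of transformer_center and the y axis of tray_mid, either way round below 0.2 rad and contact force between the fingers and transformer below 0.1 N and angle between tray_mid's own z axis and vertical below 0.05 rad and horizontal distance between each of cap_a_center, cap_b_center and tray_mid above 0.15 m), for 0.2 s.
At the end, for the whole second after the job is handed in: The transformer stands on the middle compartment's floor (y along the tray's y within 0.2 rad), one capacitor stands (within 0.15 rad) on each end compartment's floor, all let go and at rest; the tray is level (0.04 rad) on the platform, within 20 mm of its start (y of transformer_center in the frame of tray_mid between -0.012 and 0.012 m and x of transformer_center in the frame of tray_mid between -0.038 and 0.038 m and z of transformer_center in the frame of tray_mid between 0.023 and 0.037 m and angle between transformer_center's own z axis and vertical below 0.15 rad and angle between the y axis of transformer_center and the y axis of tray_mid, either way round below 0.2 rad and contact force between the fingers and transformer below 0.1 N and (((y of cap_a_center in the frame of tray_mid between 0.05 and 0.098 m and x of cap_a_center in the frame of tray_mid between -0.043 and 0.043 m and z of cap_a_center in the frame of tray_mid between 0.027 and 0.043 m and angle between cap_a_center's own z axis and vertical below 0.15 rad) and (y of cap_b_center in the frame of tray_mid between -0.098 and -0.05 m and x of cap_b_center in the frame of tray_mid between -0.043 and 0.043 m and z of cap_b_center in the frame of tray_mid between 0.027 and 0.043 m and angle between cap_b_center's own z axis and vertical below 0.15 rad)) or ((y of cap_a_center in the frame of tray_mid between -0.098 and -0.05 m and x of cap_a_center in the frame of tray_mid between -0.043 and 0.043 m and z of cap_a_center in the frame of tray_mid between 0.027 and 0.043 m and angle between cap_a_center's own z axis and vertical below 0.15 rad) and (y of cap_b_center in the frame of tray_mid between 0.05 and 0.098 m and x of cap_b_center in the frame of tray_mid between -0.043 and 0.043 m and z of cap_b_center in the frame of tray_mid between 0.027 and 0.043 m and angle between cap_b_center's own z axis and vertical below 0.15 rad))) and contact force between the fingers and cap_a below 0.1 N and contact force between the fingers and cap_b below 0.1 N and angle between tray_mid's own z axis and vertical below 0.04 rad and height (world z) of tray_mid between 0.047 and 0.05 m and distance of tray_mid from where it was at the start of the episode below 0.02 m and linear speed of each of tray, cap_a, cap_b, transformer below 0.02 m/s); the robot touches nothing.
It fails at once if the tray tips by more than 0.12 rad (angle between tray_mid's own z axis and vertical above 0.12 rad).
It fails at once if the tray slides more than 20 mm (distance of tray_mid from where it was at the start of the episode above 0.02 m).
It fails at once if the transformer or a capacitor is dropped into the tray: it falls at over 0.35 m/s (more than about 6 mm), out of the fingers, over the tray ((linear speed of transformer above 0.35 m/s and contact force between the fingers and transformer below 0.05 N and horizontal distance between transformer_center and tray_mid below 0.13 m) or (linear speed of cap_a above 0.35 m/s and contact force between the fingers and cap_a below 0.05 N and horizontal distance between cap_a_center and tray_mid below 0.13 m) or (linear speed of cap_b above 0.35 m/s and contact force between the fingers and cap_b below 0.05 N and horizontal distance between cap_b_center and tray_mid below 0.13 m)).
It fails at once if the tray is pressed or struck hard: more than 60 N between it and the scale (contact force between tray and scale above 60 N).
It fails at once if a bystander is moved by more than 30 mm (distance of any of spool_center, jar_center, heatsink_center from where it was at the start of the episode above 0.03 m).
It also fails if it takes over 72 s, if anything falls off the work surface, if the arm or the gripper's body presses on something with over 40 N, if the wrist force passes 120 N, or if a joint passes its speed limit or range.

### The arm

A 6-joint arm with a two-finger parallel gripper is mounted at the origin on the work surface. World frame = base frame: x ahead of the robot, y to its left, z up, the work surface at z = 0. Lengths are in m, angles in rad, forces in N, time in s.
With the tool pointing down it reaches from about 0.275 to 0.875 m from the base axis. Payload 12.5 kg.
Tool frame: the origin (TCP) lies at the very end of the fingers, on their centre line; the grasp point (between the pads) lies 19 mm behind it; x points along the fingers, y is the direction in which the jaws open and shut, and the axes are right-handed (so a half turn about x gives the same grasp; the last joint's range is limited). The gripper opens to 85 mm and grips with 20 to 120 N. Pads are 22 mm wide; open, the fingers measure 114 mm over their backs; the gripper's body (76 mm by 85 mm) begins 54 mm behind the grasp point. The pads swing forward as they close: fully open they stand 13 mm farther back than shut.
Start: joints at [1.021, 0.351, 1.652, -0, 1.139, -0.085], TCP at [0.247, 0.492, 0.231] pointing down, gripper open.
Joint ranges: [-2.75, 2.75], [-0.79, 2.1], [0.01, 2.65], [-1.57, 4.71], [0.07, 3.14], [-2.87, 2.87]. Speed limits (rad/s): [2.22, 2.22, 2.79, 3.14, 3.14, 3.14].

### API

Orientations are given as a 3x3 rotation matrix whose columns are the frame's x, y, z axes.
In Python, from bench import manip gives the robot as it stands. Calls block until the motion is done:
- manip.move_ptp(position, orientation): joint-space move of the TCP to a pose.
- manip.move_l(position, attitude=None, max_speed=0.15): straight line of the TCP; attitude=None keeps the orientation; max_speed is the mean speed in m/s.
- manip.move_j(angles): joint-space move.
- manip.set_gripper(opening, effort=None): opening from 0.0 (shut) to 1.0 (fully open); effort is the grip in N (None keeps the last); returns when the fingers have stopped.
- manip.dwell(seconds).
- manip.inverse_kinematics(position, orientation): joint angles nearest the present ones, or None.
- manip.grab_frame(name): name is "side" or "top"; returns (picture, depth): 384x512x3 uint8, red, green, blue; 384x512 float32, m along the optical axis (not along the pixel's ray), 0 where there is no reading.
- manip.get_calibration(name): a dict with "camera_matrix" (3x3 intrinsics, pixels), "k1" (the pictures are not rectified: a ray, as slopes to the right and down, at radius r is drawn at 1 + k1 r^2 times it, then the intrinsics apply), "R" (3x3) and "t" (3): a world point X has camera coordinates R X + t. Camera axes: x right, y down, z forward; pixel columns grow to the right and rows downward; lengths in m; the calibration is good to about 2 mm. A picture is of the moment at which its call begins. get_calibration takes no time and is no camera call.
A pose or a line that the arm cannot do raises manip.Unreachable and nothing moves.
- manip.sign_off(): hands the job in, once; it reports no verdict.
Trained networks look in the newest picture that a camera, given by its name, has taken for a name from the list of things; names that differ only in an ending like _2 or _b are one class to them, and where a whole thing is asked for, a point or a joint stands for the part that bears it (a point fixed in the world has none). Each returns a list of dicts, best first, with "confidence" (0 to 1); they miss things now and then, are a little off and sometimes report something else, mostly with a low value. They report only what shows in the picture. A call takes as long as a camera call. They do not tell look-alikes from the thing itself.
- manip.look_for(camera, name): "at" ([x, y, z] in m, in world coordinates, good to about 4 mm: the middle of the surface that is visible of it).
Readings, each from a call of its own:
- manip.current_time(): time.
- manip.current_qpos(): joint angles.
- manip.current_joint_vel(): joint speeds.
- manip.current_joint_torque(): joint torques, N m.
- manip.current_ee_pos(): TCP position.
- manip.current_tcp_rot(): TCP orientation.
- manip.current_force(): force on the tool from outside, world axes, zero at the start.
- manip.current_ft_torque(): the same for the moment, N m.
- manip.current_grip_width(): opening from 0.0 (shut) to 1.0 (fully open).
Only numpy, scipy, OpenCV 4.12 (cv2) and the standard library are available. Lean on these libraries where they do the work, as an engineer would, in place of code of your own. Each camera call takes 0.05 s, during which the arm holds its last target.

## Working session

There is one attempt and no reset: what is moved stays moved. The work goes in short steps, each a Python script; the robot and the scene stay as the last script left them, time stands still between calls to the robot, and variables do not carry over. Pictures are saved under pics/ and viewed, and the job is handed in when it is done.

```bash
mkdir -p pics; ls; python3 - <<'E'
from bench import manip
import cv2, numpy as np
for n in("top","side"):
    p,d=manip.grab_frame(n); cv2.imwrite(f"pics/{n}0.png",p[:,:,::-1]); np.save(f"{n}0.npy",d)
    c=manip.get_calibration(n); print(n,c)
print(manip.current_time())
E
```

```text
pics
top {'camera_matrix': array([[410.07007857,   0.        , 256.49006943],
       [  0.        , 410.07007857, 189.52398937],
       [  0.        ,   0.        ,   1.        ]]), 'k1': -0.13843199395836261, 'R': array([[ 0.02116201, -0.99977108, -0.00315651],
       [-0.99128137, -0.02057141, -0.13014628],
       [ 0.13005155,  0.00588314, -0.99148978]]), 't': array([-0.01099216,  0.55745429,  1.15535468])}
side {'camera_matrix': array([[360.15463259,   0.        , 260.02479558],
       [  0.        , 360.15463259, 189.9880858 ],
       [  0.        ,   0.        ,   1.        ]]), 'k1': 0.01871589750202884, 'R': array([[ 0.98702909, -0.15933452,  0.01964911],
       [-0.09144586, -0.65859004, -0.74692491],
       [ 0.13195163,  0.73543978, -0.66461801]]), 't': array([-0.54450104,  0.07777808,  0.8913909 ])}
0.1
```

View pics/top0.png

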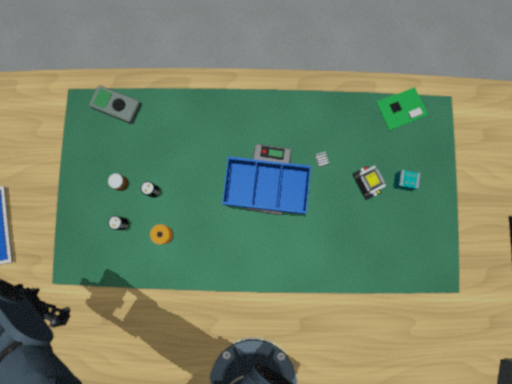

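View pics/side0.png

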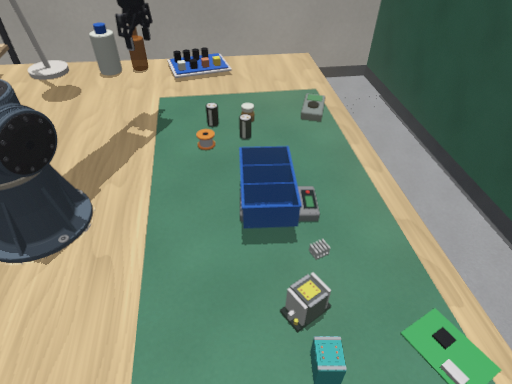

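Top view: the transformer with the yellow winding is in the cradle at (371,180), and the turquoise look-alike is at (409,180). The tray is at (267,186). The black cans are at (150,189) and (118,223), the jar at (118,182), the spool at (161,234) and the heatsink at (322,158). Next I'll enlarge the crops and measure.

```bash
cat > h.py <<'E'
import numpy as np, cv2
from bench import manip
def unproj(name,u,v,z=None,depth=None):
    c=manip.get_calibration(name);K=c["camera_matrix"];k=c["k1"]
    x=(u-K[0,2])/K[0,0];y=(v-K[1,2])/K[1,1]
    s=cv2.undistortPoints(np.array([[[u,v]]],float),K,np.array([k,0,0,0.]))[0,0]
    ray=np.array([s[0],s[1],1.]);R=c["R"];t=c["t"]
    if depth is not None: return R.T@(ray*depth-t)
    o=-R.T@t;d=R.T@ray
    return o+d*(z-o[2])/d[2]
def cloud(name,d):
    c=manip.get_calibration(name);K=c["camera_matrix"]
    v,u=np.mgrid[0:384,0:512]
    s=cv2.undistortPoints(np.stack([u.ravel(),v.ravel()],1)[:,None].astype(float),K,np.array([c["k1"],0,0,0.]))[:,0]
    P=np.c_[s,np.ones(len(s))]*d.ravel()[:,None]
    W=(P-c["t"])@c["R"]
    W[d.ravel()==0]=np.nan
    return W.reshape(384,512,3)
E
python3 - <<'E'
from h import *
d=np.load("top0.npy");W=cloud("top",d);im=cv2.imread("pics/top0.png")
def rep(n,u0,u1,v0,v1,zlo,zhi):
    w=W[v0:v1,u0:u1].reshape(-1,3);m=(w[:,2]>zlo)&(w[:,2]<zhi);w=w[m]
    if len(w)<4: print(n,len(w));return
    r=cv2.minAreaRect((w[:,:2]*1000).astype(np.float32))
    print(n,len(w),w.mean(0).round(4),w.min(0).round(3),w.max(0).round(3),r)
rep("bench",60,100,200,280,-1,1)
rep("xfmr",350,392,158,202,.064,.078)
rep("cheek+x",350,392,158,202,.05,.09)
rep("teal",395,425,165,195,.04,.09)
rep("tray",215,318,148,220,.095,.13)
rep("capA",138,164,178,200,.06,.08)
rep("capB",104,132,212,235,.06,.08)
rep("jar",104,130,170,193,.045,.065)
rep("spool",148,176,222,248,.03,.055)
rep("hs",312,332,148,170,.015,.04)
for cam in("top","side"):
  for n in("transformer_center","cradle","tray","cap_a_center","spool_center","jar_center","heatsink_center","scale"):
    print(cam,n,[(np.round(x["at"],3).tolist(),round(x["confidence"],2)) for x in manip.look_for(cam,n)])
a=cv2.resize(im[155:205,345:430],None,fx=9,fy=9,interpolation=cv2.INTER_CUBIC);cv2.imwrite("pics/c1.png",a)
a=cv2.resize(im[165:250,95:180],None,fx=7,fy=7,interpolation=cv2.INTER_CUBIC);cv2.imwrite("pics/c2.png",a)
a=cv2.resize(im[140:225,210:345],None,fx=5.5,fy=5.5,interpolation=cv2.INTER_CUBIC);cv2.imwrite("pics/c3.png",a)
E
```

```text
bench 3192 [0.3981 0.5363 0.    ] [ 0.276  0.467 -0.009] [0.52  0.611 0.008] ((399.5751037597656, 537.58203125), (244.28587341308594, 131.21469116210938), 3.5922372341156006)
xfmr 397 [ 0.5896 -0.329   0.0702] [ 0.55  -0.364  0.064] [ 0.631 -0.293  0.077] ((589.3284301757812, -329.7970886230469), (66.50653839111328, 58.26845932006836), 27.433197021484375)
cheek+x 426 [ 0.5888 -0.3276  0.0693] [ 0.55  -0.364  0.052] [ 0.631 -0.293  0.077] ((589.1061401367188, -329.368896484375), (66.50653839111328, 59.23328399658203), 27.433197021484375)
teal 352 [ 0.595  -0.4417  0.0583] [ 0.569 -0.476  0.04 ] [ 0.623 -0.412  0.067] ((596.3006591796875, -443.6768798828125), (60.63412094116211, 48.16912078857422), 80.30133819580078)
tray 722 [ 0.5682 -0.0281  0.1087] [ 0.487 -0.146  0.095] [0.638 0.093 0.116] ((563.2647705078125, -26.56529998779297), (230.5125732421875, 133.0331573486328), 84.64994049072266)
capA 162 [0.5517 0.3126 0.0695] [0.533 0.293 0.064] [0.572 0.335 0.076] ((552.0765991210938, 313.2248229980469), (39.22282028198242, 38.74061584472656), 28.982206344604492)
capB 142 [0.451  0.4024
[... 919 characters left out ...]
0.273, 0.04], 0.86), ([0.573, 0.407, 0.059], 0.52)]
top jar_center [([0.57, 0.406, 0.054], 0.57)]
top heatsink_center [([0.656, -0.194, 0.012], 0.42)]
top scale [([0.662, -0.042, 0.025], 0.58)]
side transformer_center [([0.59, -0.344, 0.074], 0.96), ([0.586, -0.455, 0.062], 0.62)]
side cradle [([0.565, -0.343, 0.04], 0.89)]
side tray [([0.564, -0.06, 0.085], 0.85)]
side cap_a_center [([0.554, 0.302, 0.046], 0.64), ([0.576, 0.399, 0.045], 0.56)]
side spool_center [([0.421, 0.262, 0.037], 0.9), ([0.576, 0.399, 0.052], 0.35)]
side jar_center [([0.447, 0.393, 0.05], 0.71), ([0.578, 0.4, 0.049], 0.56)]
side heatsink_center [([0.654, -0.2, 0.016], 0.62)]
side scale [([0.666, -0.063, 0.031], 0.55)]
```

```bash
python3 - <<'E'
import cv2
im=cv2.imread("pics/side0.png")
cv2.imwrite("pics/c4.png",cv2.resize(im[265:384,265:365],None,fx=5,fy=5,interpolation=cv2.INTER_CUBIC))
E
```

```text
(no output)
```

View pics/c1.png

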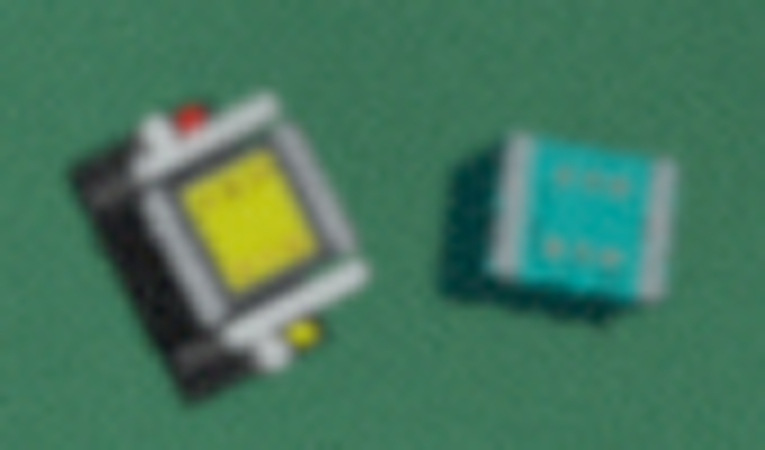

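View pics/c4.png

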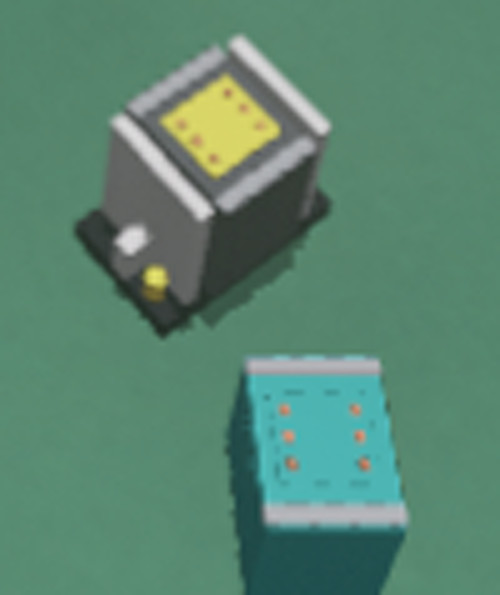

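View pics/c3.png

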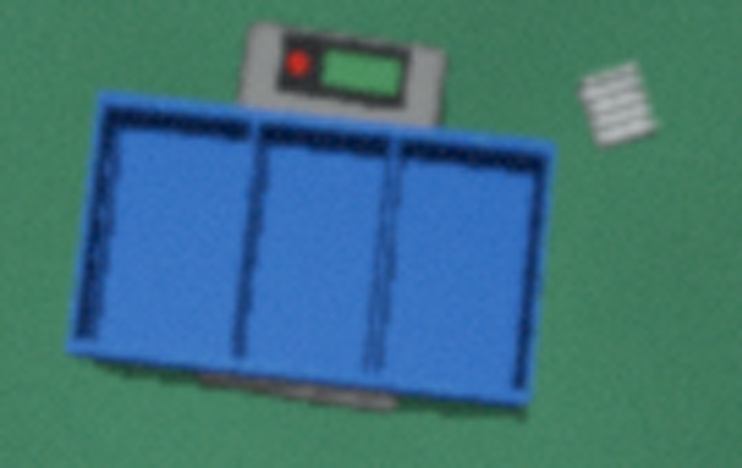

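View pics/c2.png

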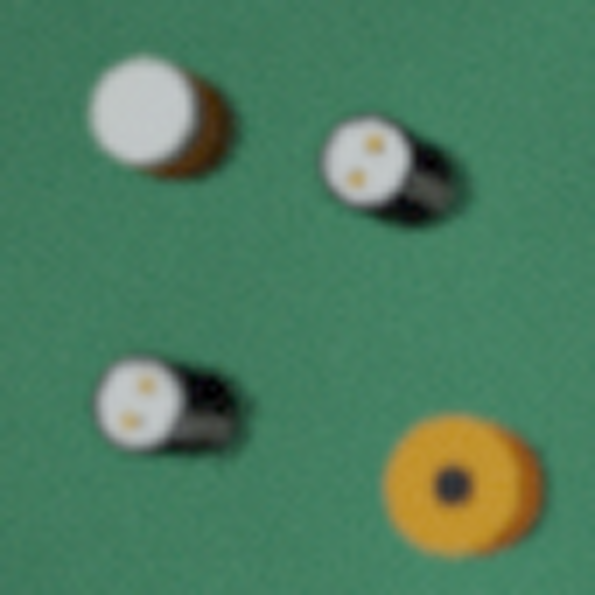

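The candidates are the grey block with yellow tape at top (371,180) and the turquoise block at (409,180). The first one fits: it stands between the two aluminium cheeks on the black base, and the crop shows yellow winding tape. The turquoise one is the look-alike and I'll leave it alone. The cheeks run at a yaw of about +27°. The cans are (150,189) and (118,223), each black with a light top and two pins. Now I'll refine the poses with both cameras.

```bash
python3 - <<'E'
from h import *
print("tray corners (top img)")
C=np.array([unproj("top",210+u/5.5-.5,140+v/5.5-.5,z=.111)[:2] for u,v in((100,92),(553,145),(528,403),(68,350))])
print(C.round(4),C.mean(0).round(4)); print(np.linalg.norm(np.diff(np.r_[C,C[:1]],axis=0),axis=1).round(4))
for n in("top","side"):
    W=cloud(n,np.load(f"{n}0.npy")).reshape(-1,3);W=W[~np.isnan(W[:,0])]
    def box(nm,cx,cy,r,zlo,zhi):
        m=(abs(W[:,0]-cx)<r)&(abs(W[:,1]-cy)<r)&(W[:,2]>zlo)&(W[:,2]<zhi);w=W[m]
        w=w[:,:2]
        rc=cv2.minAreaRect((w*1000).astype(np.float32));print(n,nm,len(w),(w.mean(0)*1000).round(1),np.round(rc[0],1),np.round(rc[1],1),round(rc[2],1))
    box("tray",.563,-.027,.16,.104,.125)
    box("xf",.589,-.329,.06,.065,.08)
    box("capA",.552,.313,.035,.066,.08)
    box("capB",.451,.403,.035,.066,.08)
    box("jar",.574,.415,.035,.05,.07)
    box("spool",.422,.277,.04,.037,.055)
    box("teal",.596,-.443,.05,.055,.08)
    # floor z
    m=(abs(W[:,0]-.55)<.03)&(abs(W[:,1]+.027)<.02);print("trayfloor",np.median(W[m],0).round(4))
    m=(abs(W[:,0]-.4)<.03)&(abs(W[:,1])<.05);print("bench",np.median(W[m],0).round(4))
E
```

```text
tray corners (top img)
[[ 0.6387  0.0816]
 [ 0.6165 -0.1456]
 [ 0.487  -0.1338]
 [ 0.5086  0.0934]] [ 0.5627 -0.0261]
[0.2283 0.1299 0.2283 0.1307]
top tray 642 [564.7 -26.9] [563.3 -26.6] [230.5 133. ] 84.6
top xf 394 [ 589.6 -329.1] [ 589.3 -329.8] [66.5 58.3] 27.4
top capA 150 [551.8 313.5] [551.8 313.7] [39.1 38. ] 28.1
top capB 126 [450.8 402.8] [450.8 402.9] [36.4 36.1] 24.7
top jar 158 [573.8 415.2] [575.  416.3] [41.5 41.1] 0.3
top spool 281 [422.1 277.1] [421.9 277.5] [51.9 56.6] 1.7
top teal 312 [ 595.7 -442.9] [ 595.8 -443.1] [59.5 48.2] 81.8
trayfloor [ 0.5494 -0.027   0.0484]
bench [ 4.0e-01  1.4e-03 -2.0e-04]
side tray 1018 [564.6 -36.2] [564.1 -25. ] [233.5 132. ] 84.7
side xf 935 [ 590.4 -332.1] [ 590.8 -330.5] [67.5 58.5] 27.2
side capA 79 [553.1 310.2] [553.4 311.9] [37.4 36.3] 72.8
side capB 68 [448.8 400.3] [448.7 401. ] [37.4 36.3] 70.1
side jar 79 [574. 413.] [574.1 414.7] [39.4 43.9] 13.0
side spool 167 [420.3 276.7] [420.6 278.8] [56. 53.] 87.6
side teal 1000 [ 595.2 -446.1] [ 595.9 -444.6] [58.4 45.9] 81.4
trayfloor [nan nan nan]
bench [ 0.3997 -0.0032  0.0014]
  return _methods._mean(a, axis=axis, dtype=dtype,
  ret = um.true_divide(
```

```bash
cat >> h.py <<'E'
TR=np.array([.5635,-.026]);TY=np.radians(-5.4)
XF=np.array([.590,-.330]);XY=np.radians(27.3)
CA=np.array([.5525,.313]);CB=np.array([.450,.4025])
PB=np.array([.44,-.26])
def ori(a):
    a=np.radians(a);x=np.array([0,0,-1.]);y=np.array([np.cos(a),np.sin(a),0]);return np.c_[x,y,np.cross(x,y)]
def tray(x,y): 
    c,s=np.cos(TY),np.sin(TY);return TR+np.array([c*x-s*y,s*x+c*y])
def P(xy,z): return np.array([xy[0],xy[1],z])
def st(m=""): print(m,"t",round(manip.current_time(),2),"p",np.round(manip.current_ee_pos(),4),"F",np.round(manip.current_force(),2),"w",round(manip.current_grip_width(),3),flush=True)
E
python3 - <<'E'
from h import *
print(tray(0,.0745),tray(0,-.0745))
for n,xy,a0 in(("xf",XF,117.3),("bench",PB,84.6),("re",PB,-5.4),("tray",TR,-5.4),("A",CA,-5.4),("B",CB,-5.4),("e+",tray(0,.0745),-5.4),("e-",tray(0,-.0745),-5.4)):
  for a in(a0,a0-180,a0+180):
    for z in(.03,.25):
        q=manip.inverse_kinematics(P(xy,z),ori(a));print(n,a,z,None if q is None else np.round(q,2))
st()
E
```

```text
[0.57051107 0.04816937] [ 0.55648893 -0.10016937]
xf 117.3 0.03 [-0.58  0.81  1.42 -0.    0.91 -2.63]
xf 117.3 0.25 [-0.58  0.57  1.27 -0.    1.31 -2.63]
xf -62.7 0.03 [-0.58  0.81  1.42 -0.    0.91  0.52]
xf -62.7 0.25 [-0.58  0.57  1.27 -0.    1.31  0.52]
xf 297.3 0.03 [-0.58  0.81  1.42 -0.    0.91  0.52]
xf 297.3 0.25 [-0.58  0.57  1.27 -0.    1.31  0.52]
bench 84.6 0.03 [-0.62  0.59  1.89 -0.    0.67 -2.1 ]
bench 84.6 0.25 [-0.62  0.26  1.73 -0.    1.15 -2.1 ]
bench -95.4 0.03 [-0.62  0.59  1.89 -0.    0.67  1.04]
bench -95.4 0.25 [-0.62  0.26  1.73 -0.    1.15  1.04]
bench 264.6 0.03 [-0.62  0.59  1.89 -0.    0.67  1.04]
bench 264.6 0.25 [-0.62  0.26  1.73 -0.    1.15  1.04]
re -5.4 0.03 [-0.62  0.59  1.89 -0.    0.67 -0.53]
re -5.4 0.25 [-0.62  0.26  1.73 -0.    1.15 -0.53]
re -185.4 0.03 [-0.62  0.59  1.89 -0.    0.67  2.61]
re -185.4 0.25 [-0.62  0.26  1.73 -0.    1.15  2.61]
re 174.6 0.03 [-0.62  0.59  1.89 -0.    0.67  2.61]
re 174.6 0.25 [-0.62  0.26  1.73 -0.    1.15  2.61]
tray -5.4 0.03 [-0.13  0.65  1.75 -0.    0.74 -0.03]
tray -5.4 0.25 [-0.13  0.36  1.59 -0.    1.19
[... 427 characters left out ...]
.64 -0.    0.8   0.75]
B -5.4 0.25 [ 0.65  0.43  1.48 -0.    1.23  0.75]
B -185.4 0.03 [ 0.65  0.71  1.64 -0.    0.8  -2.39]
B -185.4 0.25 [ 0.65  0.43  1.48 -0.    1.23 -2.39]
B 174.6 0.03 [ 0.65  0.71  1.64 -0.    0.8  -2.39]
B 174.6 0.25 [ 0.65  0.43  1.48 -0.    1.23 -2.39]
e+ -5.4 0.03 [ 0.    0.67  1.72 -0.    0.75  0.1 ]
e+ -5.4 0.25 [ 0.    0.37  1.57 -0.    1.2   0.1 ]
e+ -185.4 0.03 None
e+ -185.4 0.25 None
e+ 174.6 0.03 None
e+ 174.6 0.25 None
e- -5.4 0.03 [-0.26  0.66  1.74 -0.    0.74 -0.17]
e- -5.4 0.25 [-0.26  0.36  1.59 -0.    1.19 -0.17]
e- -185.4 0.03 None
e- -185.4 0.25 None
e- 174.6 0.03 None
e- 174.6 0.25 None
 t 0.9 p [0.2465 0.4917 0.2313] F [ 0.31  0.51 -0.61] w 0.998
```

```bash
python3 - <<'E'
from h import *
manip.move_ptp(P(XF,.16),ori(-62.7)); st("above")
p,d=manip.grab_frame("side"); cv2.imwrite("pics/s1.png",p[:,:,::-1])
manip.move_l(P(XF,.026),max_speed=.1); st("down")
p,d=manip.grab_frame("side"); cv2.imwrite("pics/s2.png",p[:,:,::-1])
manip.set_gripper(0,60); st("grip")
E
python3 -c "
import cv2,numpy as np
a=[cv2.resize(cv2.imread(f'pics/s{i}.png')[170:384,180:400],None,fx=1.8,fy=1.8) for i in(1,2)]
cv2.imwrite('pics/s12.png',np.hstack(a))"
```

```text
above t 4.03 p [ 0.5904 -0.3293  0.1601] F [ 0.71 -0.22 -0.27] w 1.004
down t 5.57 p [ 0.5904 -0.3302  0.0267] F [-0.53 -0.06 -0.64] w 1.001
grip t 5.99 p [ 0.5902 -0.33    0.0265] F [-1.16  2.53  5.47] w 0.673
```

View pics/s12.png

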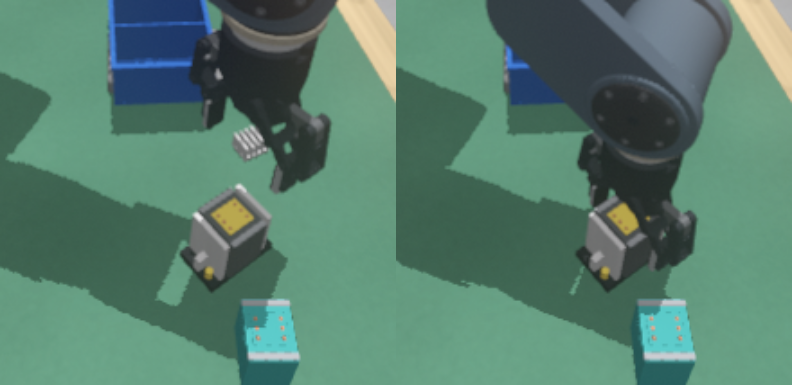

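The fingers straddle the end faces between the cheeks, and the grip width of 57 mm fits the 58 mm block. Next I lift it and place it on the bench.

```bash
cat >> h.py <<'E'
def lower(zs,ze,fz0,df,xy,step=.001):
    z=zs
    while z>=ze-1e-9:
        manip.move_l(P(xy,z),max_speed=.03)
        f=manip.current_force()[2]
        print("  z",round(z,4),round(manip.current_ee_pos()[2],4),"fz",round(f,2))
        if f-fz0>df: break
        z-=step
    return z
E
python3 - <<'E'
from h import *
manip.move_l(P(XF,.06),max_speed=.08); st("lift")
manip.move_l(P(XF,.15),max_speed=.12); st("lift")
manip.move_ptp(P(PB,.09),ori(-95.4)); st("over")
f0=manip.current_force()[2]
manip.move_l(P(PB,.022),max_speed=.08); st()
z=lower(.0185,.0135,f0,3,PB); st("set")
manip.set_gripper(1.0); st("open")
p,d=manip.grab_frame("side"); cv2.imwrite("pics/s3.png",p[:,:,::-1])
manip.move_l(P(PB,.16),max_speed=.15); st("up")
p,d=manip.grab_frame("side"); cv2.imwrite("pics/s4.png",p[:,:,::-1]); np.save("side4.npy",d)
E
python3 -c "
import cv2,numpy as np
a=[cv2.resize(cv2.imread(f'pics/s{i}.png')[130:384,100:380],None,fx=1.4,fy=1.4) for i in(3,4)]
cv2.imwrite('pics/s34.png',np.hstack(a))"
```

```text
lift t 6.57 p [ 0.5899 -0.3299  0.06  ] F [-0.37  0.71 -8.77] w 0.67
lift t 7.47 p [ 0.5896 -0.3297  0.149 ] F [ 0.18 -0.06 -7.6 ] w 0.67
over t 8.2 p [ 0.4403 -0.2603  0.09  ] F [ 0.74  0.38 -8.45] w 0.676
 t 9.2 p [ 0.4403 -0.2602  0.0224] F [-0.82  0.53 -7.71] w 0.673
  z 0.0185 0.0186 fz -8.2
  z 0.0175 0.0175 fz -7.53
  z 0.0165 0.0165 fz -7.34
  z 0.0155 0.0164 fz 8.37
set t 10.22 p [ 0.44   -0.26    0.0164] F [-4.87  2.39  8.37] w 0.673
open t 10.62 p [ 0.4402 -0.2601  0.0156] F [ 0.62 -0.37 -1.02] w 1.003
up t 11.78 p [ 0.4396 -0.2597  0.1592] F [-0.06  0.01 -0.29] w 0.999
```

View pics/s34.png

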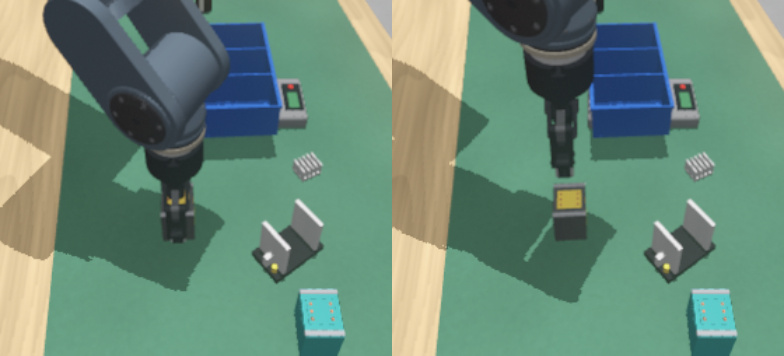

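The transformer stands upright and free on the bench, at about (173,215) of the left half, and the cradle is empty. I'll measure its pose and regrip on the broad faces.

```bash
python3 - <<'E'
from h import *
W=cloud("side",np.load("side4.npy")).reshape(-1,3);W=W[~np.isnan(W[:,0])]
m=(abs(W[:,0]-.44)<.06)&(abs(W[:,1]+.26)<.06)&(W[:,2]>.053)&(W[:,2]<.066);w=W[m]
rc=cv2.minAreaRect((w[:,:2]*1000).astype(np.float32));print(len(w),w.mean(0),rc)
E
```

```text
616 [ 0.43965817 -0.26315265  0.05968256] ((440.0286560058594, -260.763671875), (60.24846267700195, 47.10413360595703), 83.42593383789062)
```

```bash
python3 - <<'E'
from h import *
PB=np.array([.44,-.2605])
manip.move_ptp(P(PB,.12),ori(-5.4)); st("turn")
manip.move_l(P(PB,.020),max_speed=.1); st("down")
manip.set_gripper(0,60); st("grip")
zg=manip.current_ee_pos()[2]; print("zg",zg)
manip.move_l(P(PB,.17),max_speed=.12); st("lift")
manip.move_ptp(P(TR,.17),ori(-5.4)); st("over tray")
for n in("side","top"):
    p,d=manip.grab_frame(n); cv2.imwrite(f"pics/{n}5.png",p[:,:,::-1]); np.save(f"{n}5.npy",d)
E
python3 -c "
import cv2,numpy as np
a=cv2.resize(cv2.imread('pics/side5.png')[60:260,180:380],(560,560));b=cv2.resize(cv2.imread('pics/top5.png')[130:240,205:325],None,fx=2,fy=2)
cv2.imwrite('pics/s5.png',a);cv2.imwrite('pics/t5.png',b)"
```

```text
turn t 13.23 p [ 0.44   -0.2605  0.1199] F [-0.63 -0.1   0.4 ] w 0.999
down t 14.38 p [ 0.4403 -0.2607  0.0205] F [ 1.06 -1.2  -0.23] w 1.001
grip t 14.83 p [ 0.4401 -0.2606  0.0204] F [-1.03  0.47  5.12] w 0.531
zg 0.020441579276987656
lift t 16.23 p [ 0.4396 -0.2603  0.1693] F [-0.3   0.05 -8.66] w 0.535
over tray t 17.27 p [ 0.5632 -0.0266  0.1697] F [ 0.02  0.59 -7.32] w 0.531
```

View pics/s5.png

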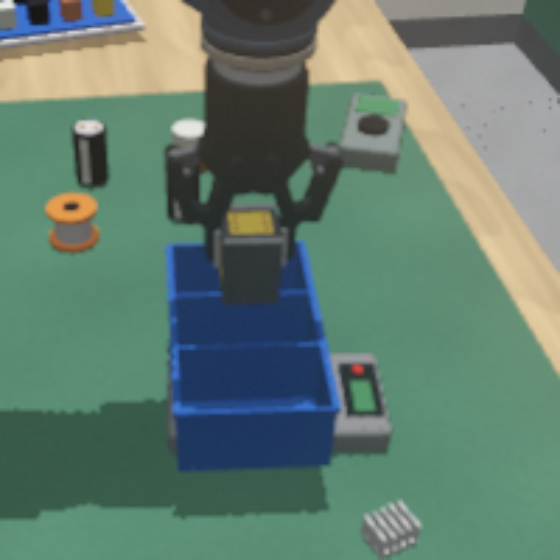

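The block hangs level over the middle compartment. Now I lower it.

```bash
python3 - <<'E'
from h import *
f0=manip.current_force()[2]
manip.move_l(P(TR,.125),max_speed=.08); st()
manip.move_l(P(TR,.100),max_speed=.05); st()
if np.abs(manip.current_force()-np.array([0,0,f0])).max()<3:
    manip.move_l(P(TR,.0725),max_speed=.05); st()
    z=lower(.0712,.0675,f0,3,TR,step=.0005); st("set")
    for n in("side",):
        p,d=manip.grab_frame(n); cv2.imwrite(f"pics/{n}6.png",p[:,:,::-1]); np.save(f"{n}6.npy",d)
E
python3 -c "
import cv2
cv2.imwrite('pics/s6.png',cv2.resize(cv2.imread('pics/side6.png')[90:250,200:360],(560,560)))"
```

```text
t 18.08 p [ 0.5638 -0.026   0.1253] F [-0.08 -0.06 -7.77] w 0.533
 t 18.73 p [ 0.5636 -0.026   0.1   ] F [ 0.72 -0.31 -7.84] w 0.534
 t 19.43 p [ 0.5636 -0.026   0.0725] F [-0.22  0.86 -7.68] w 0.53
  z 0.0712 0.0713 fz -8.34
  z 0.0707 0.0707 fz -7.49
  z 0.0702 0.0702 fz -7.95
  z 0.0697 0.0696 fz -7.7
  z 0.0692 0.0695 fz -1.78
set t 20.68 p [ 0.5636 -0.026   0.0695] F [-2.58  1.21 -1.78] w 0.53
```

View pics/s6.png

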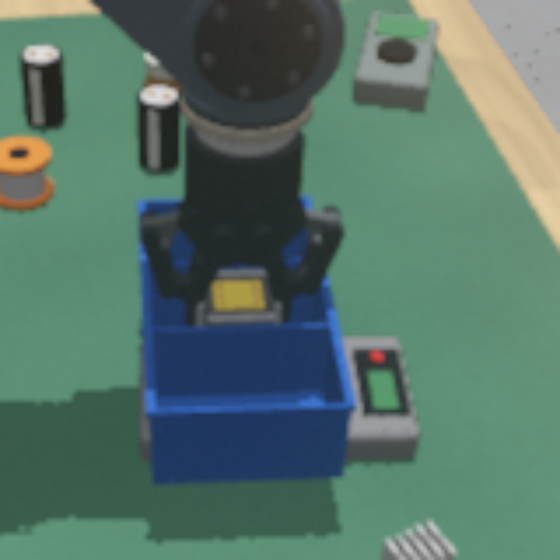

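It touched down at the expected height, and the tray is level. I'll release with a small opening.

```bash
python3 - <<'E'
from h import *
manip.set_gripper(.72); st("open")
manip.dwell(.25)
manip.move_l(P(TR,.18),max_speed=.12); st("up")
manip.move_ptp(P(CA,.17),ori(-5.4)); st("above A")
for n in("side","top"):
    p,d=manip.grab_frame(n); cv2.imwrite(f"pics/{n}7.png",p[:,:,::-1]); np.save(f"{n}7.npy",d)
E
python3 - <<'E'
from h import *
for n in("top","side"):
    W=cloud(n,np.load(f"{n}7.npy")).reshape(-1,3);W=W[~np.isnan(W[:,0])]
    for cx,cy,r,a,b in((.563,-.026,.16,.104,.125),):
        m=(abs(W[:,0]-cx)<r)&(abs(W[:,1]-cy)<r)&(W[:,2]>a)&(W[:,2]<b);w=W[m]
        print(n,len(w),cv2.minAreaRect((w[:,:2]*1000).astype(np.float32)))
    w=W[(abs(W[:,0]-.5635)<.016)&(abs(W[:,1]+.026)<.022)&(W[:,2]>.09)];print(np.median(w,0))
import cv2
a=cv2.resize(cv2.imread('pics/side7.png')[90:250,200:360],(400,400));b=cv2.resize(cv2.imread('pics/top7.png')[140:230,215:325],(488,400))[:,:390]
cv2.imwrite('pics/s7.png',np.hstack([a,b]))
E
```

```text
open t 21.04 p [ 0.5639 -0.0261  0.0695] F [0.93 0.13 0.32] w 0.719
up t 22.37 p [ 0.5631 -0.0259  0.1793] F [-0.21 -0.69 -0.22] w 0.721
above A t 23.65 p [0.5529 0.3119 0.1699] F [0.21 0.23 0.12] w 0.718
top 986 ((563.1163330078125, -26.63665771484375), (230.9032440185547, 132.80552673339844), 84.63676452636719)
[ 0.56359253 -0.02791829  0.10903029]
side 1298 ((564.30810546875, -25.28137969970703), (234.16346740722656, 132.34201049804688), 84.63986206054688)
[ 0.56358985 -0.02769288  0.11071204]
```

View pics/s7.png

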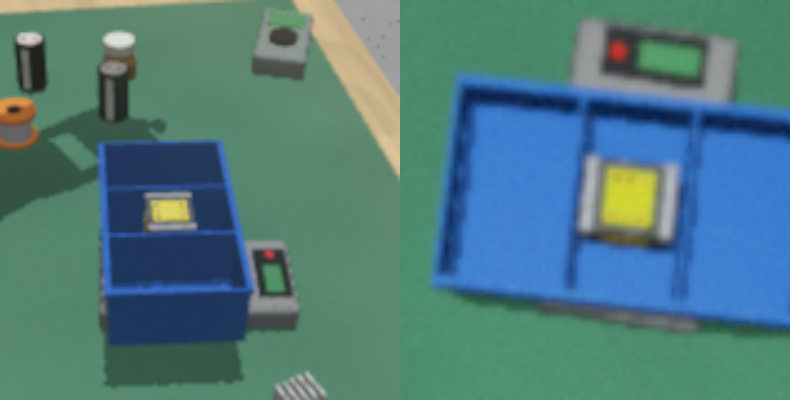

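The transformer stands centred in the middle compartment with the tray unmoved and level. Next is capacitor A, which goes into the −y end.

```bash
cat > cap.py <<'E'
from h import *
import sys
def pick(C,sh):
    manip.move_l(P(C,.026),max_speed=.12); st("down")
    manip.set_gripper(0,35); st("grip")
    zg=manip.current_ee_pos()[2]
    manip.move_l(P(C,.19),max_speed=.15); st("lift")
    return zg
def place(T,zg):
    manip.move_ptp(P(T,.19),ori(-5.4)); st("over")
    manip.dwell(.2)
    f0=np.mean([manip.current_force()[2] for _ in range(5)])
    manip.move_l(P(T,.13),max_speed=.12); st()
    manip.move_l(P(T,.049+zg+.004),max_speed=.06); st()
    f=np.array(manip.current_force())
    if abs(f[2]-f0)>2.5 or abs(f[:2]).max()>3: print("early contact",f,f0); return False
    lower(.049+zg+.0008,.049+zg-.0005,f0,1.5,T,step=.00025); st("set")
    return True
E
python3 - <<'E'
from cap import *
zg=pick(CA,0);print("zg",zg)
manip.move_ptp(P(tray(0,-.0745),.19),ori(-5.4));
for n in("side",):
    p,d=manip.grab_frame(n); cv2.imwrite(f"pics/{n}8.png",p[:,:,::-1])
if place(tray(0,-.0745),zg):
    p,d=manip.grab_frame("side"); cv2.imwrite("pics/side9.png",p[:,:,::-1])
a=[cv2.resize(cv2.imread(f'pics/side{i}.png')[70:270,180:380],(390,390)) for i in(8,9)]
cv2.imwrite('pics/s89.png',np.hstack(a))
E
```

```text
down t 25.1 p [0.5529 0.3132 0.0268] F [0.48 0.6  0.34] w 0.718
grip t 25.42 p [0.5528 0.3131 0.0267] F [-0.19 -1.12  6.13] w 0.456
lift t 26.66 p [0.5521 0.3128 0.189 ] F [ 0.16 -0.38 -1.28] w 0.459
zg 0.02673276961997957
over t 28.48 p [ 0.5566 -0.0997  0.19  ] F [-0.7  -0.6  -1.22] w 0.461
 t 29.33 p [ 0.5569 -0.1003  0.1306] F [ 0.13 -0.6  -0.72] w 0.456
 t 30.32 p [ 0.5567 -0.1002  0.0801] F [ 0.56 -0.35 -0.28] w 0.458
  z 0.0765 0.0765 fz -1.92
  z 0.0763 0.0763 fz -1.12
  z 0.076 0.076 fz -2.15
  z 0.0758 0.0758 fz -1.02
  z 0.0755 0.0757 fz 2.02
set t 31.58 p [ 0.5565 -0.1002  0.0757] F [-1.6  -1.19  2.02] w 0.458
```

View pics/s89.png

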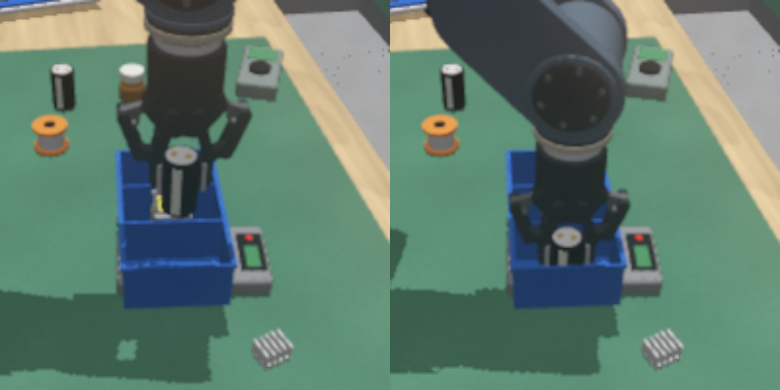

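Capacitor A is upright in the −y end with light contact and the tray is level. I release it and do B the same way.

```bash
python3 - <<'E'
from cap import *
T=tray(0,-.0745)
manip.set_gripper(.66); st("open"); manip.dwell(.2)
manip.move_l(P(T,.19),max_speed=.12); st("up")
manip.move_ptp(P(CB,.17),ori(-5.4)); st("above B")
manip.set_gripper(.72)
p,d=manip.grab_frame("side"); cv2.imwrite("pics/side10.png",p[:,:,::-1])
zg=pick(CB,0)
T=tray(0,.0745)
if place(T,zg):
    p,d=manip.grab_frame("side"); cv2.imwrite("pics/side11.png",p[:,:,::-1])
a=[cv2.resize(cv2.imread(f'pics/side{i}.png')[70:270,180:380],(390,390)) for i in(10,11)]
cv2.imwrite('pics/s1011.png',np.hstack(a))
E
```

```text
open t 31.94 p [ 0.5565 -0.1002  0.0755] F [-0.57 -0.89 -0.12] w 0.662
up t 33.24 p [ 0.5561 -0.1001  0.1893] F [ 0.68 -0.71 -0.93] w 0.664
above B t 35.11 p [0.4506 0.4018 0.17  ] F [ 0.27  0.13 -1.04] w 0.659
down t 36.73 p [0.4504 0.4028 0.0267] F [-0.26 -0.13  0.25] w 0.719
grip t 37.05 p [0.4503 0.4027 0.0267] F [-1.47 -0.29  6.62] w 0.458
lift t 38.29 p [0.4496 0.4022 0.189 ] F [ 0.46 -0.98 -0.71] w 0.456
over t 39.69 p [0.5704 0.0491 0.1899] F [ 0.32  0.72 -1.59] w 0.462
 t 40.54 p [0.5709 0.0482 0.1305] F [ 0.08  0.3  -0.9 ] w 0.461
 t 41.53 p [0.5708 0.0482 0.0801] F [-0.16  1.07 -1.06] w 0.46
  z 0.0765 0.0765 fz -2.8
  z 0.0763 0.0763 fz -1.79
  z 0.076 0.076 fz -2.3
  z 0.0758 0.0757 fz -1.43
  z 0.0755 0.0757 fz 2.97
set t 42.79 p [0.5706 0.0481 0.0757] F [-1.44 -0.46  2.97] w 0.46
```

View pics/s1011.png

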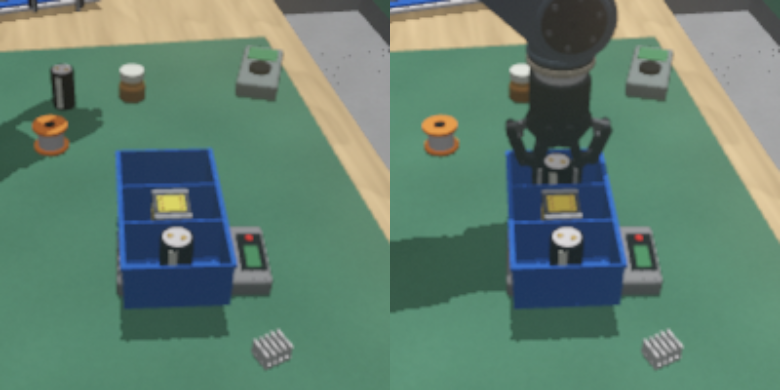

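Capacitor A stands free in its end, and B is set down in the other end with the tray level. I release, retreat and check.

```bash
python3 - <<'E'
from cap import *
T=tray(0,.0745)
manip.set_gripper(.66); st("open"); manip.dwell(.2)
manip.move_l(P(T,.2),max_speed=.12); st("up")
manip.move_ptp(P(np.array([.25,.40]),.25),ori(-5.4)); st("away")
for n in("top","side"):
    p,d=manip.grab_frame(n); cv2.imwrite(f"pics/{n}12.png",p[:,:,::-1]); 
    W=cloud(n,d).reshape(-1,3);W=W[~np.isnan(W[:,0])]
    def box(nm,cx,cy,r,a,b):
        m=(abs(W[:,0]-cx)<r)&(abs(W[:,1]-cy)<r)&(W[:,2]>a)&(W[:,2]<b);w=W[m]
        if len(w)<5: print(nm,len(w));return
        rc=cv2.minAreaRect((w[:,:2]*1000).astype(np.float32));print(n,nm,len(w),(w.mean(0)*1000).round(1),np.round(rc[0],1),np.round(rc[1],1),round(rc[2],1))
    box("tray",.563,-.026,.16,.104,.125)
    box("capA",.5565,-.1002,.028,.113,.13)
    box("capB",.5706,.0481,.028,.113,.13)
    box("xf",.5635,-.026,.02,.1,.12)
    box("jar",.574,.415,.035,.05,.07);box("spool",.422,.277,.04,.037,.055);box("hs",.658,-.194,.03,.015,.04)
a=cv2.resize(cv2.imread('pics/side12.png')[70:270,180:380],(390,390));b=cv2.resize(cv2.imread('pics/top12.png')[140:230,210:320],(477,390))[:,:400]
cv2.imwrite('pics/s12f.png',np.hstack([a,b]))
E
```

```text
open t 43.15 p [0.5706 0.0482 0.0755] F [-0.49 -0.84 -0.38] w 0.662
up t 44.53 p [0.5701 0.0482 0.1992] F [-0.78  0.86  0.66] w 0.661
away t 46.27 p [0.2506 0.3998 0.2499] F [1.02 0.62 0.31] w 0.663
top tray 1323 [563.5 -26.1 111.8] [563.  -26.4] [230.7 132.7] 84.7
top capA 166 [556.7 -99.7 118.5] [556.5 -99.1] [38.4 37.2] 45.2
top capB 167 [570.7  49.1 118.5] [570.6  48.3] [36.7 38.1] 2.3
top xf 214 [563.1 -25.4 108.8] [563.7 -25.5] [39.2 38.4] 1.1
top jar 158 [573.9 414.9  54.5] [573.8 415.1] [40.7 41.2] 81.6
top spool 287 [422.1 276.8  41.5] [421.9 277.8] [51.8 57. ] 1.8
top hs 61 [ 657.7 -193.8   22.6] [ 657.6 -194.1] [36.1 29. ] 18.8
side tray 1743 [564.  -37.1 111.9] [564.1 -25.3] [233.6 132. ] 84.7
side capA 191 [ 557.4 -102.4  119.8] [ 558.2 -100.2] [38.  36.3] 80.4
side capB 141 [571.2  45.9 119.7] [571.7  48.9] [38.5 38. ] 8.8
side xf 165 [563.4 -27.1 110.7] [563.6 -25.9] [39.  39.7] 1.6
side jar 79 [574.  412.4  55.9] [574.4 417.3] [43.4 37.8] 82.9
side spool 165 [420.4 276.5  43.2] [419.9 277.2] [56.1 53.8] 81.4
side hs 178 [ 657.6 -194.2   20.8] [ 657.9 -194. ] [36.7 31. ] 18.6
```

View pics/s12f.png

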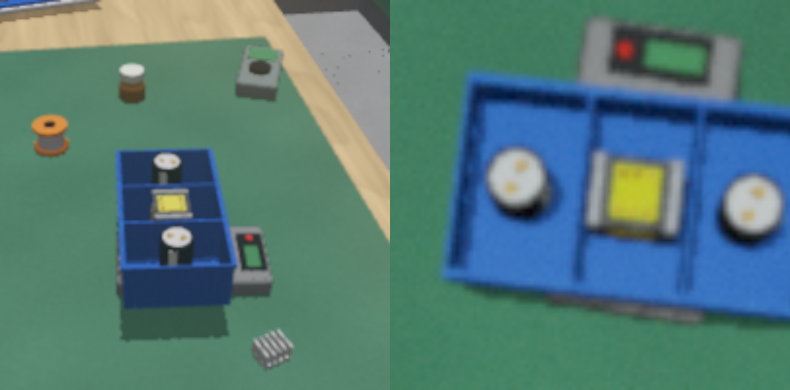

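All three parts stand upright in their compartments, the tray is unmoved and the arm is clear, so I'm handing in.

```bash
python3 -c "
from bench import manip
print(manip.sign_off(), manip.current_time())"
```

```text
the job is handed in; nothing more can be done
the job is handed in; nothing more can be done
```

The job is done and handed in at about 46 s; sign-off gives no verdict.

**What I did:**
- I lifted the transformer out of the cradle by its end faces, stood it on the open bench and let go.
- I took it again by its broad faces and set it in the tray's middle compartment.
- I then set capacitor A in the −y end and capacitor B in the +y end. Each came down in 0.25 mm steps until light contact (about 3–5 N) and was released.

**Last checks (both cameras):**
- **Tray:** it has not measurably moved (under 1 mm) and stands level.
- **Transformer:** it is within about 2 mm of the middle.
- **Capacitors:** both stand at the centres of their ends, with tops at about 119 mm as expected for parts resting on the floor.
- **Bystanders:** the spool, jar and heatsink are where they were, within measuring noise of about 3 mm. The turquoise look-alike was never approached.
- **Arm:** it is clear of everything.

No check failed. The two cameras disagreed only within their calibration, by 1–3 mm. The network finder gave some false labels early on (for example, a capacitor reported as the jar or the transformer), so I took positions from the depth data instead.

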